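Feel for the hidden drawer catch and press it

ROBOT

A 6-joint arm with a two-finger parallel gripper is mounted at the origin on the work surface. World frame = base frame: x ahead of the robot, y to its left, z up, the work surface at z = 0. Lengths are in mm, angles in rad, forces in N, time in s.
With the tool pointing down it reaches from about 350 to 1000 mm from the base axis. Payload 7.1 kg.
Tool frame: the origin (TCP) lies midway between the tips of the shut fingers; the grasp point (between the pads) lies grip_depth behind it (grip_depth is the distance from the TCP to the grasp point, in mm); z points along the fingers, x is the direction in which the jaws open and shut, and the axes are right-handed (so a half turn about z gives the same grasp; the last joint's range is limited). The gripper opens to 85 mm and grips with 20 to 120 N. Pads are 22 mm wide; open, the fingers measure 114 mm over their backs; the gripper's body (76 mm by 85 mm) begins 54 mm behind the grasp point. The pads swing forward as they close: fully open they stand 13 mm farther back than shut.
Start: joints at [-1.286, 0.423, 1.63, -0, 1.089, -0.019], TCP at [186.986, -596.357, 231.319] pointing down, gripper open.
Joint ranges: [-3, 3], [-0.9, 2.11], [0.09, 2.58], [-1.31, 4.45], [0.11, 2.69], [-2.54, 2.54]. Speed limits (rad/s): [2.39, 2.39, 3.01, 3.14, 3.14, 3.14].

INTERFACE

Orientations are given as a rotation vector (axis times angle).
In Python, from cell import * gives the robot as it stands. The module is installed in compiled form; this text tells all that it offers.
- The arm moves only by the shell command python3 -m creep 'ROWS' [FORCE]. ROWS is JSON, a list of rows, each an object with "claw": the opening, from 0 (shut) to 1 (fully open); "slide": the shift along the world's x, y, z in cm, a list of three; "turn": the turn about the world's z in rad. A call has 1 to 20 rows; each row is the pose to reach, as a shift and turn from the pose commanded when the call began; what a row does not reach only later rows make up. A row lasts 1/10 s, in which the tool goes at most 50 mm and 8.59 degrees, less where a joint would pass 70% of its speed; a pose out of reach is approached as far as the arm can. A call with a gripper value outside its range is refused whole. The fingers move at their own pace and stop on an object; FORCE is the grip in N (left out, the last holds). Time passes only in rows, so rows that repeat a pose let the fingers close. It gives the time, the measured TCP pose, the force and the opening at its end, in the units of the state.
- read_state(): the state, without advancing time (a new reading comes with each control period).
- get_image(name): name is "side" or "top"; returns the picture (384x512x3 uint8, blue, green, red); there is no depth.
- calibration(name): a dict with "camera_matrix" (3x3 intrinsics, pixels), "world_to_cam" (4x4, takes a point from world to camera coordinates). Camera axes: x right, y up, looking along -z (the intrinsics and any distortion apply to the point x, -y, -z); pixel columns grow to the right and rows downward; lengths in mm; the calibration is good to about 2 mm. A picture is of the moment at which its call begins. calibration takes no time and is no camera call.
- sign_off(): hands the job in, once; it reports no verdict.
The state is a dict: "time": time; "joint_pos": joint angles; "joint_velocities": joint speeds; "joint_torque": joint torques, N m; "position": TCP position; "orientation": TCP orientation; "contact_force": force on the tool from outside, world axes, zero at the start; "wrist_torque": the same for the moment, N m; "finger_gap": finger opening in mm.
Only numpy, scipy, OpenCV 4.12 (cv2) and the standard library are available. Lean on these libraries where they do the work, as an engineer would, in place of code of your own. Each camera call takes 0.05 s, during which the arm holds its last target. There are 200 camera calls.

TASK

The upper clear drawer of the white shelf is locked shut by a hidden catch: a flush push plate, the same colour as the grey panel let into the shelf's top, somewhere along that panel. With the fingertips, feel along the panel until a spot gives, press it fully in so that the upper drawer springs ajar, then let the catch spring back and move clear. Pick nothing up, leave the things on the shelf where they stand, and leave the lower drawer shut.

Things in the scene. Friction and masses are not known exactly. Their poses are not given: they have to be found in the camera images.
- shelf: White laminate shelf unit, fixed, 300 mm deep (x) x 540 wide (y) x 170 high without its four round feet, two full-width clear acrylic drawers one above the other under its top. Origin: centre of its underside, 15 to 45 mm above the table (foot height varies). Its x points from the drawer front (robot side) to its back, y along its width to the robot's left, z up. Place varies; turned up to 13 degrees.
- panel (a point): Centre of the top face of the grey panel, 70 mm (x) by 210 mm (y), let flush into the shelf's top, 170 mm above the shelf's origin; axes as the shelf's. Rigid except for the hidden catch, a 50 x 50 mm plate of the same grey in a 52 x 52 mm hole, its face 2 mm below the panel. The catch's centre lies on the panel's long centre line (x = 0 here), anywhere from y = -70 to +70 mm.
- catch (a joint): How far the hidden plate is pressed in (m): 0 at rest, 0.006 fully in (face 8 mm below the panel). A spring lifts it back: 1.5 N to start, 4 N where it frees the drawer (just under 4 mm), 4.5 to 5 N fully in. It gives only if the fingertips fit wholly inside its hole; across its edge they stop at panel height. Only a fine gap and the 2 mm step show it.
- top_drawer (a joint): Opening of the upper drawer (m): 0 shut and locked, 0.060 sprung out. A spring pushes it out towards the robot within about half a second once the catch is pressed about 4 mm or more; it then stays out.
- low_drawer (a joint): Opening of the lower drawer (m): 0 shut (as it starts). It is not locked and slides with about 3 N.
- cufflink_box: Closed wooden cufflink box with a brass swivel latch, 70 x 100 x 47 mm high, loose on the shelf's rear half. Origin: centre of its underside.
- atomiser: Amber glass perfume atomiser with a steel press cap, 48 mm diameter, 80 mm high, loose on the shelf's rear half. Origin: centre of its underside.
- ring_dish: Jade-green ceramic ring dish, 84 mm diameter, 24 mm high, loose on the shelf beyond one end of the panel. Origin: centre of its underside.
- shoe_horn: Grey plastic shoe horn lying flat, 145 mm long (its x, from -70 to +75 mm), 38 mm wide, 9 mm high, loose on the shelf beyond the other end of the panel. Origin: on its underside near mid-length.

How it is judged:
By the outcome, as a careful person would: the job done as asked, in the order asked, and still so for the second after the job is handed in, with the robot touching nothing.
It also fails if it takes over 45 s, if anything falls off the work surface, if the arm or the gripper's body presses on something with over 40 N, if the wrist force passes 120 N, or if a joint passes its speed limit or range.

## Working session

There is one attempt and no reset: what is moved stays moved. The work goes in short steps, Python scripts to look and compute and a shell command to move; the robot and the scene stay as the last step left them, time stands still between calls to the robot, and variables do not carry over. Pictures are saved under pics/ and viewed, about 8 in all and at most 12, crops included, and the job is handed in when it is done.

```bash
mkdir -p pics; python3 - <<'E'
from cell import *
import cv2
for n in("top","side"):
    cv2.imwrite(f"pics/{n}0.png",get_image(n)); c=calibration(n); print(n,c["camera_matrix"],c["world_to_cam"], [k for k in c])
s=read_state(); print(s)
E
```

```text
top [[371.54127019   0.         256.64852734]
 [  0.         371.54127019 190.40749075]
 [  0.           0.           1.        ]] [[-9.48532873e-05 -9.99471229e-01 -3.25154348e-02  5.86640294e+01]
 [ 9.95845013e-01 -3.05540348e-03  9.10130439e-02 -6.93783299e+02]
 [-9.10642666e-02 -3.23717008e-02  9.95318729e-01 -9.39145351e+02]
 [ 0.00000000e+00  0.00000000e+00  0.00000000e+00  1.00000000e+00]] ['camera_matrix', 'world_to_cam']
side [[393.5774       0.         256.18788019]
 [  0.         393.5774     193.17864   ]
 [  0.           0.           1.        ]] [[ 9.26704931e-01 -3.75759089e-01  4.80392669e-03 -6.27953340e+02]
 [ 3.53525024e-01  8.76063175e-01  3.27922813e-01 -3.29612416e+02]
 [-1.27428521e-01 -3.02189380e-01  9.44692305e-01 -8.80771694e+02]
 [ 0.00000000e+00  0.00000000e+00  0.00000000e+00  1.00000000e+00]] ['camera_matrix', 'world_to_cam']
{'time': 0.1, 'joint_pos': array([-1.28596846e+00,  4.23780304e-01,  1.63064146e+00,  2.26877923e-05,
        1.08859034e+00, -1.90083130e-02]), 'joint_velocities': array([-1.73118597e-03, -7.54101743e-04, -1.42154298e-03,  4.45285447e-04,
       -9.60202154e-05, -2.44772991e-04]), 'joint_torque': array([ 1.71220028e-03, -5.58422363e+01, -2.82444888e+01,  4.42428609e-05,
        2.93502664e-03, -2.72981403e-06]), 'position': array([ 186.87146757, -595.87540396,  230.60254838]), 'orientation': array([-2.53131914e+00,  1.85916919e+00,  1.75198736e-03]), 'contact_force': array([-0.18020569, -0.98299383,  0.55397143]), 'wrist_torque': array([ 0.0034161 ,  0.01950142, -0.01638464]), 'finger_gap': 85.11670751269128}
```

View pics/top0.png

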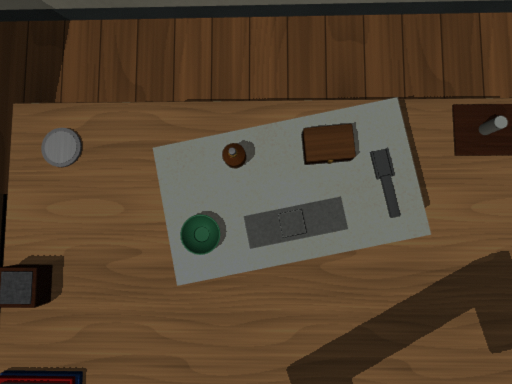

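View pics/side0.png

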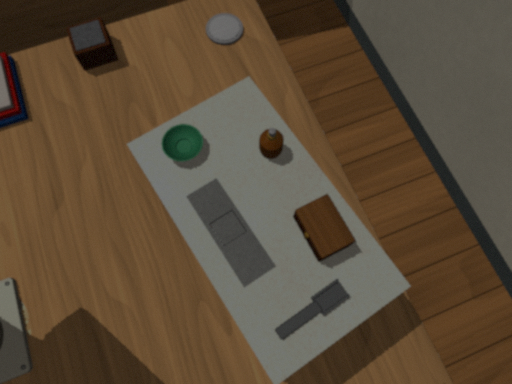

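The catch outline shows faintly near top (292,223) and side (227,229). The green dish is left of the panel, the shoe horn right, and the box and atomiser behind. Next I measure the panel and catch in both views.

```bash
cat > h.py <<'E'
from cell import *
import cv2, numpy as np
def P(n):
    c=calibration(n); return c["camera_matrix"]@np.diag([1,-1,-1])@c["world_to_cam"][:3]
def tri(a,b):
    X=cv2.triangulatePoints(P("top"),P("side"),np.float64(a).T,np.float64(b).T); return (X[:3]/X[3]).T
def plane(n,px,z):
    p=P(n); H=np.c_[p[:,0],p[:,1],p[:,2]*z+p[:,3]]
    r=np.linalg.inv(H)@np.c_[np.float64(px),np.ones(len(px))].T; return (r[:2]/r[2]).T
E
python3 - <<'E'
from h import *
seed={"top":(292,223),"side":(227,229)}; B={}
crops=[]
for n in seed:
    im=cv2.imread(f"pics/{n}0.png"); g=cv2.cvtColor(im,cv2.COLOR_BGR2GRAY)
    u,v=seed[n]; print(n,g[v-20:v+21:10,u-30:u+31:10].tolist())
    m=((g>40)&(g<115)&(im.max(2).astype(int)-im.min(2)<25)).astype(np.uint8)
    m=cv2.morphologyEx(m,cv2.MORPH_CLOSE,np.ones((5,5)))
    _,l=cv2.connectedComponents(m); k=(l==l[v+0,u]).astype(np.uint8)
    c=max(cv2.findContours(k,0,2)[0],key=cv2.contourArea); r=cv2.minAreaRect(c); print(r)
    q=cv2.approxPolyDP(c,6,True)[:,0]; print(q.tolist()); B[n]=cv2.boxPoints(r); print(B[n])
    cr=g[v-55:v+56,u-60:u+61].astype(float); cr=np.clip((cr-40)*3.2,0,255).astype(np.uint8)
    crops.append(cv2.resize(cr,None,fx=5,fy=5,interpolation=cv2.INTER_CUBIC)[:, :])
cv2.imwrite("pics/c.png",cv2.resize(np.vstack(crops),(600*605//1110*1,600)) if 0 else cv2.resize(np.hstack(crops),(800,367)))
E
```

```text
top [[116, 115, 116, 118, 113, 60, 64], [64, 65, 70, 61, 30, 63, 64], [65, 61, 63, 64, 62, 63, 63], [64, 63, 68, 64, 36, 64, 69], [63, 65, 116, 117, 115, 114, 116]]
((325.38775634765625, 183.80975341796875), (141.9908905029297, 183.96656799316406), 77.90524291992188)
[[397, 97], [382, 100], [398, 101], [402, 124], [386, 127], [405, 129], [400, 138], [408, 148], [398, 152], [410, 151], [406, 169], [393, 167], [390, 151], [402, 144], [388, 144], [388, 136], [386, 147], [365, 156], [371, 164], [362, 164], [373, 166], [373, 178], [354, 179], [359, 169], [348, 168], [360, 186], [344, 186], [343, 176], [335, 194], [329, 180], [319, 183], [325, 193], [318, 200], [239, 214], [244, 243], [268, 248], [302, 239], [309, 247], [328, 239], [340, 252], [311, 251], [294, 261], [366, 247], [354, 236], [342, 247], [334, 237], [351, 233], [350, 212], [366, 222], [366, 207], [390, 217], [386, 226], [416, 213], [415, 229], [407, 224], [413, 236], [403, 239], [430, 234]]
[[220.57068 133.66342]
 [400.4536   95.11706]
 [430.20483 233.95609]
 [250.3219  272.50244]]
side [[72, 69, 72, 68, 92, 118, 116], [117, 70, 58, 71, 63, 118, 116], [116, 92, 70, 69, 69, 70, 118], [114, 115, 71, 68, 67, 69, 86], [117, 115, 116, 71, 70, 69, 68]]
((272.3121337890625, 221.42819213867188), (284.89849853515625, 168.84695434570312), 58.6097297668457)
[[247, 77], [127, 144], [204, 270], [206, 258], [194, 245], [209, 236], [212, 269], [219, 257], [224, 267], [215, 270], [219, 280], [206, 273], [253, 350], [261, 347], [259, 360], [263, 338], [251, 346], [244, 324], [254, 328], [258, 304], [272, 311], [264, 332], [269, 344], [283, 343], [286, 356], [274, 346], [267, 357], [273, 370], [276, 360], [290, 357], [292, 371], [281, 367], [275, 379], [261, 363], [272, 383], [281, 383], [410, 285]]
[[126.04816  143.80112 ]
 [270.18256   55.854713]
 [418.5761   299.05527 ]
 [274.4417   387.00168 ]]
```

View pics/c.png

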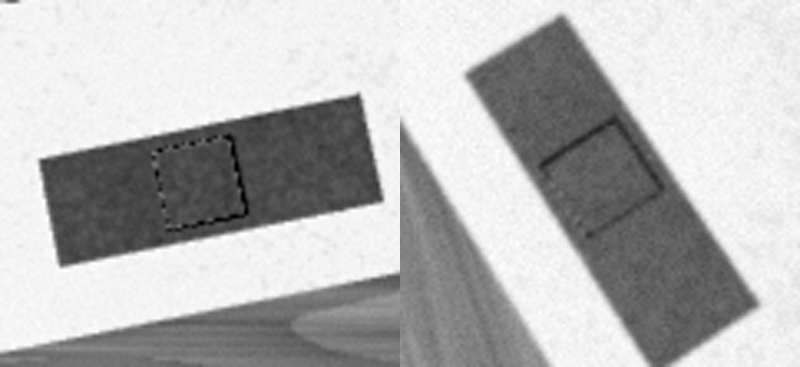

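```bash
python3 - <<'E'
from h import *
seed={"top":(285,223),"side":(227,225)}; B={}
for n in seed:
    g=cv2.imread(f"pics/{n}0.png",0)
    u,v=seed[n]
    m=(g<92).astype(np.uint8); m[g<0]=0
    _,l=cv2.connectedComponents(m,connectivity=4); k=(l==l[v,u]).astype(np.uint8)
    c=max(cv2.findContours(k,0,2)[0],key=cv2.contourArea); r=cv2.minAreaRect(c); print(n,r)
    q=cv2.approxPolyDP(cv2.convexHull(c),5,True)[:,0].astype(np.float32); print(q.tolist()); B[n]=q
# order by world position on approx plane
W={}
for n in B:
    w=plane(n,B[n],195.); 
    print(n,w.round(1).tolist()); o=np.argsort(np.arctan2(*(w-w.mean(0)).T)); B[n]=B[n][o]
X=tri(B["top"],B["side"]); print("tri panel\n",X.round(1), X.mean(0).round(1))
print("tri catch",tri([(292.5,223.4)],[(228,227.5)]).round(1))
z=X[:,2].mean()
for n,p in(("top",(292.5,223.4)),("side",(228,227.5))):
    w=plane(n,B[n],z); print(n,w.round(1).tolist(),w.mean(0).round(1),"catch",plane(n,[p],z-2).round(1))
E
```

```text
top ((295.3881530761719, 222.15835571289062), (33.683250427246094, 100.01998901367188), 78.50343322753906)
[[340.0, 196.0], [347.0, 228.0], [250.0, 248.0], [244.0, 216.0]]
side ((229.80767822265625, 231.4615478515625), (107.61182403564453, 37.4422607421875), 56.30992889404297)
[[214.0, 179.0], [274.0, 264.0], [245.0, 286.0], [187.0, 197.0]]
top [[666.3, -127.6], [597.7, -141.1], [554.9, 66.6], [623.5, 79.7]]
side [[618.9, 86.4], [665.1, -118.3], [599.2, -135.6], [555.5, 70.3]]
tri panel
 [[ 598.4 -137.4  213.1]
 [ 555.8   66.   206.5]
 [ 620.4   78.5  214.5]
 [ 663.  -122.   223.8]] [609.4 -28.7 214.5]
tri catch [[608.2 -23.8 213.2]]
top [[597.8, -137.1], [556.1, 65.6], [623.0, 78.4], [664.9, -123.9]] [610.5 -29.2] catch [[607.4 -23.8]]
side [[598.8, -137.6], [556.3, 62.9], [618.1, 78.6], [663.0, -120.7]] [609.1 -29.2] catch [[608.9 -23.7]]
```

Panel centre is about (610,-29), yaw about 0.20 rad and top z about 213. The catch is at about (608,-24), on the panel's centre line within 1 mm. I go above it with the fingers shut and the tool aligned to the shelf (turn -0.10).

```bash
python3 -m creep '[{"claw":0,"slide":[0,0,5],"turn":0},{"claw":0,"slide":[0,0,10],"turn":0},{"claw":0,"slide":[3,4,10],"turn":0},{"claw":0,"slide":[6,8,10],"turn":-0.1},{"claw":0,"slide":[9,12,10],"turn":-0.1},{"claw":0,"slide":[12,16,10],"turn":-0.1},{"claw":0,"slide":[15,20,10],"turn":-0.1},{"claw":0,"slide":[18,24,10],"turn":-0.1},{"claw":0,"slide":[21,28,10],"turn":-0.1},{"claw":0,"slide":[24,32,10],"turn":-0.1},{"claw":0,"slide":[27,36,10],"turn":-0.1},{"claw":0,"slide":[30,40,10],"turn":-0.1},{"claw":0,"slide":[33,44.5,10],"turn":-0.1},{"claw":0,"slide":[36,49,10],"turn":-0.1},{"claw":0,"slide":[39,53,10],"turn":-0.1},{"claw":0,"slide":[41,56,10],"turn":-0.1},{"claw":0,"slide":[42.1,57.2,10],"turn":-0.1},{"claw":0,"slide":[42.1,57.2,10],"turn":-0.1},{"claw":0,"slide":[42.1,57.2,10],"turn":-0.1},{"claw":0,"slide":[42.1,57.2,10],"turn":-0.1}]'
```

```text
time: 2.1
position: [607.1, -25.6, 331.2]
orientation: [2.434, -1.985, -0.001]
contact_force: [0.0, -0.3, -0.0]
finger_gap: 0.4
```

```bash
python3 -m creep '[{"claw":0,"slide":[0,0,-3],"turn":0},{"claw":0,"slide":[0,0,-6],"turn":0},{"claw":0,"slide":[0,0.1,-8],"turn":0},{"claw":0,"slide":[0,0.1,-9.5],"turn":0},{"claw":0,"slide":[0,0.1,-9.5],"turn":0},{"claw":0,"slide":[0,0.1,-9.5],"turn":0}]'
python3 - <<'E'
from h import *
s=read_state(); print(s["position"],s["contact_force"])
cs=[]
for n,(u,v) in {"top":(292,223),"side":(227,229)}.items():
    im=get_image(n); cv2.imwrite(f"pics/{n}1.png",im)
    x=P(n)@np.r_[s["position"],1]; print(n,x[:2]/x[2])
    cs.append(np.clip(im[v-90:v+91,u-90:u+91]*2.0,0,255))
cv2.imwrite("pics/c1.png",cv2.resize(np.hstack(cs),(800,400),interpolation=2))
E
```

```text
time: 2.7
position: [608.2, -24.0, 237.0]
orientation: [-2.435, 1.985, -0.001]
contact_force: [-0.4, -0.1, 1.1]
finger_gap: 0.1
[608.19580216 -24.03929677 236.99676988] [-0.35330269 -0.06391729  1.06339553]
top [293.38123694 222.99487512]
side [226.86995231 224.54233773][ WARN:0@1.043] global loadsave.cpp:1063 imwrite_ Unsupported depth image for selected encoder is fallbacked to CV_8U.
```

View pics/c1.png

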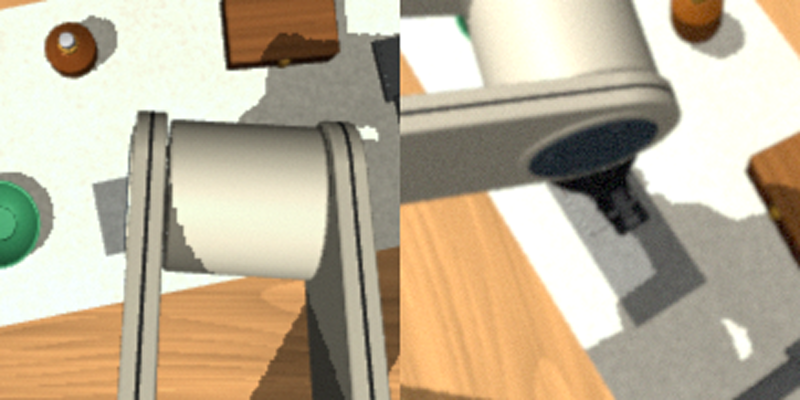

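```bash
python3 - <<'E'
from h import *
p=read_state()["position"]
for n in("side","top"):
  for dz in(0,30,70,100,150,200,-24):
    x=P(n)@np.r_[p+[0,0,dz],1]; print(n,dz,(x[:2]/x[2]).round(1))
im=cv2.imread("pics/side1.png")[170:290,170:310]
cv2.imwrite("pics/c2.png",cv2.resize(np.clip(im*2.5,0,255).astype(np.uint8),None,fx=5,fy=5,interpolation=2))
E
```

```text
side 0 [227.1 224.2]
side 30 [226.  219.9]
side 70 [224.4 213.6]
side 100 [223.  208.4]
side 150 [220.5 198.6]
side 200 [217.5 187. ]
side -24 [227.9 227.4]
top 0 [293.2 222.7]
top 30 [294.3 222.6]
top 70 [295.7 222.5]
top 100 [296.9 222.5]
top 150 [299.3 222.3]
top 200 [302.  222.1]
top -24 [292.5 222.8]
```

View pics/c2.png

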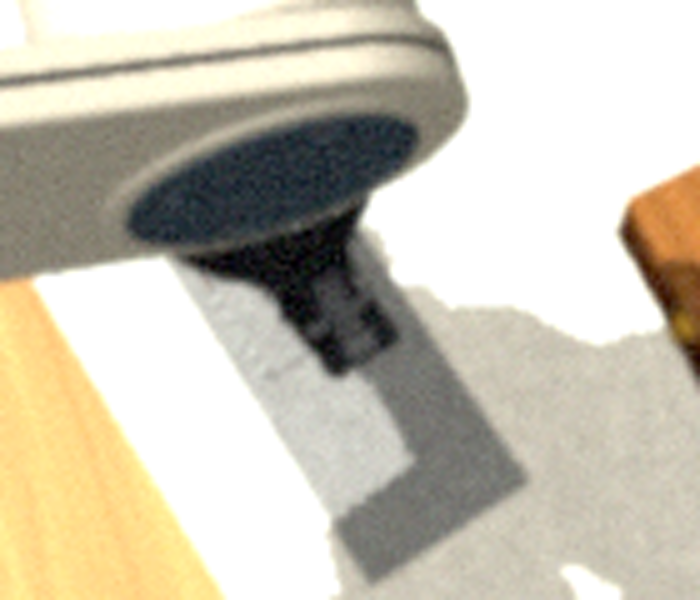

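The side view shows the fingertips near px (242,240). The reported TCP should appear at (227,224), so the picture and the state disagree by about 28 mm along the panel. I compute where that pixel would put the tips before touching anything.

```bash
python3 - <<'E'
from h import *
s=read_state(); print(s["joint_pos"].round(3),cv2.Rodrigues(s["orientation"])[0].round(3).tolist())
px=[(238,245.6),(249,238),(243.6,242),(235,236),(246,229)]
for z in (213,237,260): print(z,plane("side",px,z).round(1).tolist())
a=cv2.imread("pics/side0.png").astype(int);b=cv2.imread("pics/side1.png").astype(int)
# dark pixels = gripper; contour of darkest region
g=b.max(2); m=(g<28).astype(np.uint8); m[:200]=0;m[260:]=0
ys,xs=np.nonzero(m[:, 200:262]); print(xs.min()+200,xs.max()+200,ys.min(),ys.max())
for y in range(212,250,2):
    r=g[y,215:262]; print(y,''.join('%4d'%q for q in r[::2]))
E
```

```text
[-0.058  0.392  1.662 -0.     1.085  1.309] [[0.202, -0.979, 0.002], [-0.979, -0.202, -0.0], [0.001, -0.002, -1.0]]
213 [[613.9, -63.5], [638.4, -57.8], [626.2, -61.1], [615.3, -44.3], [639.6, -39.4]]
237 [[613.0, -68.4], [636.7, -62.9], [624.9, -66.1], [614.4, -49.8], [637.9, -45.1]]
260 [[612.1, -73.2], [635.1, -67.8], [623.6, -70.9], [613.4, -55.1], [636.2, -50.6]]
200 251 200 244
212   18  23  23  24  20  21  22  24  22  27  32  41  16  24  99 136 136 136 136 138 136 138 135 137
214   21  20  23  22  25  25  25  37  31  22  16   6   7  48 110 132 137 135 137 137 138 138 138 137
216   22  29  26  29  28  26  26  24   0  15   7   9  13  47  80  95 131 136 136 137 139 136 138 137
218   31  27  27  21  14  10  14  11  12  16   5   6  22  42  64  83 111 137 137 136 136 137 136 137
220   18  13  12  12  15  13   1   8   2  11  10   7  24  47  48  69 101 127 136 135 137 137 137 138
222    8   7  15   6  10  10   6   4  11  12   8   9  18  39  48  56  82 118 136 136 138 137 137 137
224   16   9   9  11   9   5   4   4  12   7  17  16  15  31  46  48  71 129 137 135 137 138 136 138
226   
[... 505 characters left out ...]
86  86  83  82  84  78  74  40  24  28  18  26  30  27  31  15  14  31  48  43  62  81  83  85
238   85  87  79  84  80  79  78  71  32  13   8  14  31  37  36  26  15  36  48  43  48  69  83  83
240   92  84  85  83  83  81  84  82  64  32  10  17  31  35  28  30  39  44  46  44  48  55  75  83
242  112  84  81  79  84  82  78  74  83  67  18  12  19  31  37  46  45  48  46  48  49  49  63  81
244  129  96  82  86  75  75  79  84  86  80  48  23  45  58  47  50  45  48  47  51  48  49  48  69
246  136 123  88  84  81  78  81  81  84  85  80  74  82  81  62  53  47  49  47  48  48  45  47  52
248  136 132 109  85  82  82  82  79  82  81  82  83  82  83  79  61  47  49  47  50  50  44  46  51
```

The image suggests the tips sit about 30 mm towards the shelf's right of the reported TCP. Touch will settle it, so I lower gently and watch the force.

```bash
python3 -m creep '[{"claw":0,"slide":[0,0,-0.7],"turn":0},{"claw":0,"slide":[0,0,-1.4],"turn":0},{"claw":0,"slide":[0,0,-1.8],"turn":0},{"claw":0,"slide":[0,0,-2.0],"turn":0},{"claw":0,"slide":[0,0,-2.0],"turn":0}]'
python3 -m creep '[{"claw":0,"slide":[0,0,-0.1],"turn":0},{"claw":0,"slide":[0,0,-0.2],"turn":0},{"claw":0,"slide":[0,0,-0.2],"turn":0}]'
python3 -m creep '[{"claw":0,"slide":[0,0,-0.1],"turn":0},{"claw":0,"slide":[0,0,-0.2],"turn":0},{"claw":0,"slide":[0,0,-0.2],"turn":0}]'
```

```text
time: 3.3
position: [607.7, -23.3, 215.8]
orientation: [2.436, -1.984, -0.001]
contact_force: [-0.6, -0.3, -0.4]
finger_gap: 0.5
time: 3.6
position: [608.0, -23.3, 214.3]
orientation: [-2.436, 1.984, -0.0]
contact_force: [0.4, -0.6, -0.3]
finger_gap: 0.1
time: 3.9
position: [607.9, -23.4, 212.2]
orientation: [2.436, -1.984, -0.0]
contact_force: [-0.8, -0.2, -0.1]
finger_gap: 0.6
```

```bash
for i in 1 2; do :; done; python3 -m creep '[{"claw":0,"slide":[0,0,-0.1],"turn":0},{"claw":0,"slide":[0,0,-0.2],"turn":0},{"claw":0,"slide":[0,0,-0.2],"turn":0}]'
python3 - <<'E'
from h import *
s=read_state(); print(s["position"],s["contact_force"],s["time"])
im=get_image("side"); cv2.imwrite("pics/side2.png",im); im=im[170:290,170:310]
cv2.imwrite("pics/c3.png",cv2.resize(np.clip(im*2.5,0,255).astype(np.uint8),None,fx=5,fy=5,interpolation=2))
E
```

```text
time: 4.2
position: [608.0, -23.3, 210.3]
orientation: [2.436, -1.984, -0.0]
contact_force: [0.2, -0.4, -0.1]
finger_gap: 0.1
[607.98543014 -23.34835058 210.25698667] [ 0.2470579  -0.35200161 -0.08886622] 4.2
```

View pics/c3.png

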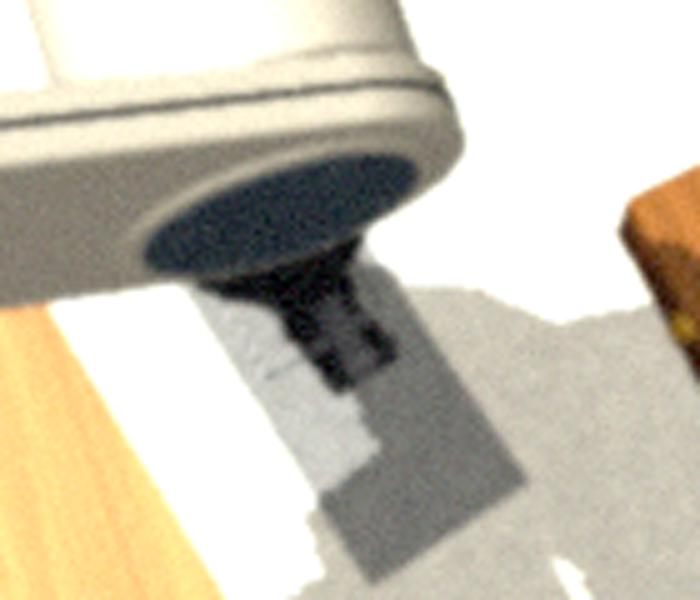

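The block seen is nearly overhead in this view. It fits an outer finger knuckle about 47 mm out and 50 mm up, hiding the real tips, so I trust the state. I keep feeling downwards.

```bash
python3 -m creep '[{"claw":0,"slide":[0,0,-0.1],"turn":0},{"claw":0,"slide":[0,0,-0.1],"turn":0},{"claw":0,"slide":[0,0,-0.1],"turn":0}]'
python3 -m creep '[{"claw":0,"slide":[0,0,-0.1],"turn":0},{"claw":0,"slide":[0,0,-0.1],"turn":0}]'
python3 -m creep '[{"claw":0,"slide":[0,0,-0.1],"turn":0},{"claw":0,"slide":[0,0,-0.1],"turn":0}]'
```

```text
time: 4.55
position: [608.0, -23.4, 209.5]
orientation: [-2.436, 1.984, -0.0]
contact_force: [0.1, -0.0, 2.5]
finger_gap: 0.0
time: 4.75
position: [608.0, -23.4, 208.4]
orientation: [-2.436, 1.984, -0.0]
contact_force: [-1.1, -0.4, 3.4]
finger_gap: -0.3
time: 4.95
position: [608.0, -23.4, 207.3]
orientation: [-2.436, 1.984, -0.0]
contact_force: [-2.3, 0.6, 3.8]
finger_gap: -0.0
```

It gives softly with a spring-like rise (2.5, 3.4, 3.8 N), so this is the catch. I press on to the stop.

```bash
for d in a; do python3 -m creep '[{"claw":0,"slide":[0,0,-0.1],"turn":0},{"claw":0,"slide":[0,0,-0.1],"turn":0}]'; done
python3 -m creep '[{"claw":0,"slide":[0,0,-0.1],"turn":0},{"claw":0,"slide":[0,0,-0.1],"turn":0}]'
python3 -m creep '[{"claw":0,"slide":[0,0,-0.1],"turn":0},{"claw":0,"slide":[0,0,-0.1],"turn":0}]'
python3 -m creep '[{"claw":0,"slide":[0,0,-0.1],"turn":0},{"claw":0,"slide":[0,0,-0.1],"turn":0}]'
```

```text
time: 5.15
position: [608.0, -23.4, 206.2]
orientation: [-2.436, 1.984, -0.0]
contact_force: [-0.6, -0.0, 3.3]
finger_gap: 0.0
time: 5.35
position: [608.1, -23.3, 205.2]
orientation: [-2.436, 1.984, -0.0]
contact_force: [-1.3, -0.0, 3.1]
finger_gap: -0.2
time: 5.55
position: [608.0, -23.4, 204.3]
orientation: [-2.436, 1.984, -0.0]
contact_force: [-1.4, 0.6, 4.0]
finger_gap: 0.1
time: 5.75
position: [608.1, -23.4, 204.1]
orientation: [-2.436, 1.984, -0.0]
contact_force: [-3.7, 0.2, 9.7]
finger_gap: -0.1
```

Firm stop at z = 204.1 (9.7 N), about 6 mm of travel. I hold while the drawer springs out, then lift straight up and move clear.

```bash
python3 -m creep '[{"claw":0,"slide":[0,0,0],"turn":0},{"claw":0,"slide":[0,0,0],"turn":0},{"claw":0,"slide":[0,0,0],"turn":0},{"claw":0,"slide":[0,0,0],"turn":0},{"claw":0,"slide":[0,0,0],"turn":0},{"claw":0,"slide":[0,0,0],"turn":0}]'
python3 -m creep '[{"claw":0,"slide":[0,0,0.3],"turn":0},{"claw":0,"slide":[0,0,0.7],"turn":0},{"claw":0,"slide":[0,0,1.2],"turn":0},{"claw":0,"slide":[0,0,3],"turn":0},{"claw":0,"slide":[0,0,6],"turn":0},{"claw":0,"slide":[0,0,10],"turn":0},{"claw":0,"slide":[0,0,13],"turn":0},{"claw":0,"slide":[-3,-4,13],"turn":0},{"claw":0,"slide":[-6,-8,13],"turn":0},{"claw":0,"slide":[-9,-12,13],"turn":0},{"claw":0,"slide":[-12,-16,13],"turn":0},{"claw":0,"slide":[-15,-20,13],"turn":0},{"claw":0,"slide":[-18,-24,13],"turn":0},{"claw":0,"slide":[-21,-28,13],"turn":0},{"claw":0,"slide":[-24,-32,13],"turn":0},{"claw":0,"slide":[-27,-36,13],"turn":0},{"claw":0,"slide":[-30,-40,13],"turn":0},{"claw":0,"slide":[-33,-44,13],"turn":0},{"claw":0,"slide":[-36,-48,13],"turn":0},{"claw":0,"slide":[-36,-48,13],"turn":0}]'
python3 - <<'E'
from h import *
o=[]
for n in("top","side"):
    im=get_image(n); cv2.imwrite(f"pics/{n}3.png",im); o.append(im)
    d=cv2.absdiff(im,cv2.imread(f"pics/{n}0.png")).max(2); print(n,int((d>40).sum()))
cv2.imwrite("pics/f.png",cv2.resize(np.clip(np.hstack(o)*1.8,0,255).astype(np.uint8),(800,300),interpolation=cv2.INTER_AREA))
E
```

```text
time: 6.35
position: [608.0, -23.3, 204.1]
orientation: [-2.436, 1.984, -0.001]
contact_force: [-2.4, 0.0, 10.4]
finger_gap: -0.0
time: 8.35
position: [244.4, -507.3, 333.0]
orientation: [2.429, -1.989, -0.0]
contact_force: [1.1, 0.5, -0.2]
finger_gap: -0.3
top 10199
side 6091
```

View pics/f.png

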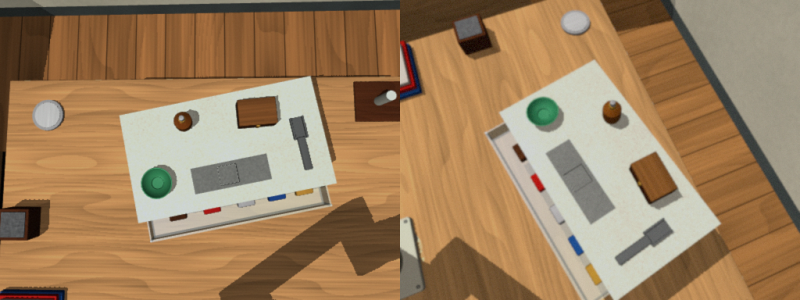

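The upper drawer is ajar, showing its tray with bright items along the shelf's front edge. The objects look unmoved. I do one numeric check that nothing on the shelf top moved, then hand in.

```bash
python3 - <<'E'
from h import *
for n,bx in {"top":{"dish":(180,213,222,256),"atom":(218,140,250,170),"box":(298,118,362,168),"horn":(366,145,402,218),"catch":(275,205,310,240)},"side":{"dish":(160,122,206,164),"atom":(256,124,288,162),"box":(290,192,358,262),"horn":(272,278,352,340),"catch":(205,205,250,250)}}.items():
    a=cv2.imread(f"pics/{n}0.png",0).astype(np.float32);b=cv2.imread(f"pics/{n}3.png",0).astype(np.float32)
    for k,(x,y,X,Y) in bx.items():
        s,r=cv2.phaseCorrelate(a[y:Y,x:X],b[y:Y,x:X]); print(n,k,np.round(s,2),round(r,2),int((abs(a-b)[y:Y,x:X]>25).sum()))
s=read_state(); print(s["time"],s["contact_force"],abs(s["joint_velocities"]).max()); sign_off()
E
```

```text
top dish [0.55 0.48] 0.99 0
top atom [ 0.02 -0.08] 0.99 0
top box [-0.04  0.02] 1.0 0
top horn [-0.05  0.5 ] 0.98 0
top catch [0.02 0.03] 1.01 0
side dish [-0.06  0.56] 1.0 0
side atom [-0.02  0.04] 0.97 0
side box [ 0.04 -0.  ] 0.95 0
side horn [0.   0.05] 1.01 0
side catch [0.64 0.47] 1.0 0
8.45 [-0.25750248  0.78620867  0.309631  ] 0.04377265463139982
the job is handed in; nothing more can be done
```

The upper drawer is sprung ajar, and I handed the job in at about 8.5 s on the robot's clock.

**What I did:** The catch's fine gap showed in both camera views at about (608, -24), so I felt only that spot, not the whole panel. With the fingers shut, it gave softly from z of about 210. It met a firm stop at 204.1 mm with about 10 N, which matches the 6 mm travel. I held it there for 0.6 s, lifted straight up and moved clear.

**Last checks:**
- **Drawer:** both views show the upper drawer out.
- **Shelf top:** no pixels changed at the dish, atomiser, box, horn or catch. The 0.5 px shifts on a few crops come from odd crop sizes.
- **Robot:** it reads no contact and is well clear of the shelf.

**Doubts:**
- **Fingertip position:** the side view seemed to put the fingertips about 30 mm from where the robot reported them. I took this to be the finger's outer knuckle hiding the tips, and the catch giving on the first press agreed.
- **Lower drawer:** it is hidden under the open one, so I could not see directly that it is shut. Nothing touched it.

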